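# Free the stuck dosing cup and hang it up to drain

### The arm

A 6-joint arm with a two-finger parallel gripper is mounted at the origin on a cart in front of the work surface, level with it; the furniture and walls round the work are solid. World frame = base frame: x ahead of the robot, y to its left, z up, the work surface at z = 0. Lengths are in m, angles in rad, forces in N, time in s.
With the tool pointing down it reaches from about 0.275 to 0.75 m from the base axis. Payload 10.2 kg.
Tool frame: the origin (TCP) lies midway between the tips of the shut fingers; the grasp point (between the pads) lies 19 mm behind it (env.hold_point_z is the distance from the TCP to the grasp point, in m); z points along the fingers, y is the line along which they close (so a half turn about z gives the same grasp; the last joint's range is limited). The gripper opens to 85 mm and grips with 20 to 120 N. Pads are 22 mm wide; open, the fingers measure 114 mm over their backs; the gripper's body (76 mm by 85 mm) begins 54 mm behind the grasp point. The pads swing forward as they close: fully open they stand 13 mm farther back than shut.
Start: joints at [1.083, 0.313, 1.498, -0, 1.331, -0.223], TCP at [0.137, 0.507, 0.205] pointing down, gripper open.
Joint ranges: [-2.94, 2.94], [-0.97, 2.17], [0.19, 2.56], [-1.23, 4.37], [0.02, 3.11], [-2.88, 2.88]. Speed limits (rad/s): [2.39, 2.39, 3.01, 3.14, 3.14, 3.14].

### API

Orientations are given as a unit quaternion [x, y, z, w].
In Python, from bench import env, kinematics, monitor, eyes, job gives the robot as it stands. The module is installed in compiled form; this text tells all that it offers. Calls block until the motion is done:
- env.reach(position, orientation): joint-space move of the TCP to a pose.
- env.movel(position, velocity=0.15, frame=None, guard=None): straight line of the TCP; frame=None keeps the orientation; velocity is the mean speed in m/s. With guard (N) it stops when the force on the tool has changed by that much, and returns True; else False.
- env.set_joints(angles): joint-space move.
- env.release() and env.close_gripper(effort=None): open the fingers fully, or close them until they stop; effort is the grip in N (None keeps the last).
- env.hold(seconds).
- kinematics.ik(position, orientation): joint angles nearest the present ones, or None.
- monitor.sense(): the state.
- eyes.grab_frame(name): name is "side" or "top" or "wrist"; returns a dict with "frame" (420x560x3 uint8, red, green, blue), "mtx" (3x3 intrinsics, pixels), "view" (4x4, takes a point from world to camera coordinates). Camera axes: x right, y down, z forward; pixel columns grow to the right and rows downward; lengths in m; the calibration is good to about 2 mm. A picture is of the moment at which its call begins. There is no depth.
A pose or a line that the arm cannot do raises env.MotionError and nothing moves.
- job.hand_in(): hands the job in; it is judged then, once.
The state is a dict: "clock": time; "joints": joint angles; "qvel": joint speeds; "joint_efforts": joint torques, N m; "position": TCP position; "ee_rot": TCP orientation; "contact_force": force on the tool from outside, world axes, zero at the start; "ft_torque": the same for the moment, N m; "finger_gap": opening from 0.0 (shut) to 1.0 (fully open); "gripper_force": force on a finger pad.
Only numpy, scipy, OpenCV 4.12 (cv2) and the standard library are available. Lean on these libraries where they do the work, as an engineer would, in place of code of your own. Each camera call takes 0.05 s, during which the arm holds its last target. There are 200 camera calls.

### The job

The blue dosing cup is stuck upside down on the neck of the detergent canister. Work it off by twisting it to and fro while pulling gently along the neck, so that the canister stays down in its cradle, then hang the cup by its handle on the hook of the drip stand and let go.

Things in the scene. Friction and masses are not known exactly. Their poses are not given: they have to be found in the camera images.
- dosing_cup: Blue round plastic measuring cup, 55 mm outside diameter, 66 mm tall, 60 g, stuck upside down over the canister's neck. Origin: centre of its open rim; z: along its axis from rim to closed end (up and toward the robot at the start); y: the D-shaped handle stands out on the -y side. Grip the round wall across x, 35 to 45 mm from the rim.
- cup_handle (a point): Centre of the opening in the cup's handle, 41.5 mm from the cup's axis (toward the cup's -y) and 39 mm from the rim. The opening is 28 mm wide radially and 36 mm high along the cup's z, and one looks through it along the cup's x. The bar is 7 mm thick, its outer edge 62.5 mm from the axis.
- neck (a point): Centre of the top of the canister's white neck (44 mm diameter, hidden in the cup at the start). z: along the neck, outward, leaning 30 degrees from upright toward the robot side. The cup's rim starts 62 mm below this point. A ring of sprung rubber ribs, 44 mm below it, grips the cup inside; the cup is loose once the rim passes the ribs (about 20 mm of travel) and clear after 62 mm.
- canister (a joint): How far (m) the white canister, 105x150x154 mm, 1.4 kg, has been drawn up out of its rod cradle along the neck's axis; 0 is fully down. It cannot turn. About 15 N along the neck lifts it; a straight pull on the cup needs about 19 to 27 N. While the cup is turning the drag is shared: drawing it 3 to 4 mm for each 0.8 rad of twist takes only about 5 N.
- hook_rest (a point): Low point of the hook on the drip stand (steel post on a round dish, 120 mm diameter): a bent flat strip, 12 mm wide, 4 mm thick. The point is on the middle of its upper face, 205 mm above the table. x: level, from the free end to the post, which stands 60 mm further on, its top at 222 mm; z: up. The strip is level 12 mm either side. A cup let go here swings down below it.
- hook_tip (a point): Free end of the hook, turned up to keep the handle from slipping off: 27 mm from hook_rest toward -x (toward the robot side) and 11 mm higher; the strip's very end is 12 mm above hook_rest. To the right of the stand a green hand press, 433 mm tall, is fixed at x 0.41 to 0.70, y -0.18; pass above 0.5 m there.
Mind the look-alikes: they are no part of the job. What is shaped like the part that bears hook_rest but red is not meant.

How it is judged:
On the way, in this order (a step that is already met when the one before it is completed fails the run):
1. the cup is twisted by more than 10 degrees while still on the neck (angle between the x axis of dosing_cup and the x axis of neck, either way round above 0.175 rad and z of dosing_cup in the frame of neck below -0.042 m), for 0.05 s.
2. it is twisted back while still on the neck (angle between the x axis of dosing_cup and the x axis of neck, either way round below 0.1 rad and z of dosing_cup in the frame of neck below -0.042 m), for 0.05 s.
3. the cup is drawn off, its rim past the top of the neck (z of dosing_cup in the frame of neck above 0 m), for 0.1 s.
At the end, for the whole second after the job is handed in: The cup hangs from the hook of the drip stand, the hook through its handle, at most swinging gently (under 0.15 m/s), and the canister is fully down in its cradle (within 6 mm) (x of cup_handle in the frame of hook_rest between -0.03 and 0.04 m and y of cup_handle in the frame of hook_rest between -0.022 and 0.022 m and z of cup_handle in the frame of hook_rest between -0.03 and 0.005 m and contact force between dosing_cup and drip_stand above 0.1 N and linear speed of dosing_cup below 0.15 m/s and value of joint canister below 0.006 m); the robot touches nothing.
It fails at once if the canister is pulled up in its cradle by more than 12 mm (value of joint canister above 0.012 m).
It also fails if it takes over 69 s, if anything falls off the work surface, if the arm or the gripper's body presses on something with over 40 N, if the wrist force passes 120 N, or if a joint passes its speed limit or range.

## Working session

There is one attempt and no reset: what is moved stays moved. The work goes in short steps, each a Python script; the robot and the scene stay as the last script left them, time stands still between calls to the robot, and variables do not carry over. Pictures are saved under pics/ and viewed, at most 10 in all, crops included, and the job is handed in when it is done.

```bash
mkdir -p pics; python3 - <<'E'
from bench import env, kinematics, monitor, eyes, job
import cv2, numpy as np, pickle
d={}
for n in("side","top","wrist"):
    f=eyes.grab_frame(n); d[n]=f; cv2.imwrite(f"pics/{n}0.png",cv2.cvtColor(f["frame"],cv2.COLOR_RGB2BGR))
    print(n,f["mtx"].round(1).tolist(),f["view"].round(4).tolist())
pickle.dump(d,open("f0.pkl","wb"))
print(monitor.sense(),env.hold_point_z)
E
```

```text
side [[428.6, 0.0, 284.0], [0.0, 428.6, 210.5], [0.0, 0.0, 1.0]] [[0.9995, -0.029, 0.0149, -0.5863], [-0.0076, -0.6534, -0.7569, 0.2776], [0.0317, 0.7564, -0.6533, 1.0486], [0.0, 0.0, 0.0, 1.0]]
top [[424.5, 0.0, 282.9], [0.0, 424.5, 212.3], [0.0, 0.0, 1.0]] [[0.0035, -1.0, -0.0081, 0.2365], [-0.9936, -0.0025, -0.1132, 0.6186], [0.1132, 0.0084, -0.9935, 1.1186], [0.0, 0.0, 0.0, 1.0]]
wrist [[345.4, 0.0, 279.3], [0.0, 345.4, 215.0], [0.0, 0.0, 1.0]] [[0.262, 0.9651, -0.0006, -0.5255], [0.9279, -0.2518, 0.275, -0.0359], [0.2652, -0.0727, -0.9615, 0.3784], [0.0, 0.0, 0.0, 1.0]]
{'clock': 0.15, 'joints': array([ 1.08257042e+00,  3.13302965e-01,  1.49825481e+00, -1.71047392e-05,
        1.33102686e+00, -2.23374938e-01]), 'qvel': array([ 0.00151785, -0.0009485 , -0.00345185, -0.00044617,  0.00124742,
        0.00017334]), 'joint_efforts': array([ 9.37524710e-04, -4.12362742e+01, -2.59798014e+01, -1.73286844e-04,
        3.17549384e-03, -5.46564581e-05]), 'position': array([0.13732193, 0.50648856, 0.20417895]), 'ee_rot': array([ 1.32036745e-01,  9.91244698e-01, -4.67820329e-04, -1.64987707e-04]), 'contact_force': array([-0.12335351,  0.49830329,  0.51517668]), 'ft_torque': array([ 0.00136236, -0.01153516, -0.04166078]), 'gripper_force': 0.0, 'finger_gap': 1.0025728546747843} 0.0187
```

View pics/side0.png

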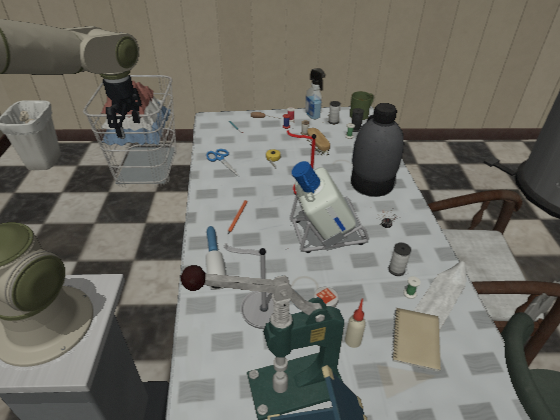

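View pics/top0.png

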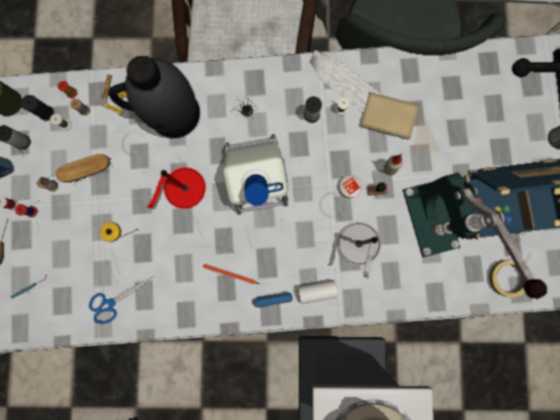

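Side view: the blue cup is at about (306,178) on the white canister. The grey stand has its post top at (263,252) and its hook end near (228,247). A red look-alike stand is at (313,140). Top view: cup (258,190) with its handle at (275,187), grey stand (358,243), red stand (185,187). I choose the blue cup and the grey stand, and check both in a close crop.

```bash
python3 - <<'E'
import cv2, numpy as np
s=cv2.imread("pics/side0.png");t=cv2.imread("pics/top0.png")
c=lambda im,x,y:cv2.resize(im[y:y+60,x:x+80],(400,300),interpolation=cv2.INTER_CUBIC)
m=np.vstack([np.hstack([c(s,275,150),c(s,215,235)]),np.hstack([c(t,220,160),c(t,325,210)])])
cv2.imwrite("pics/crop1.png",m)
E
```

```text
(no output)
```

View pics/crop1.png

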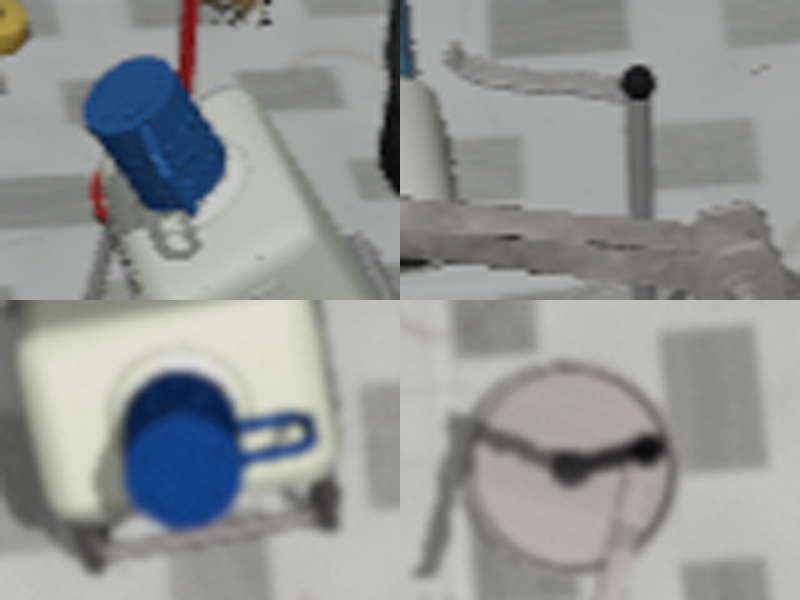

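The crop confirms both: the cup's handle points right (-y), and the grey stand's hook runs from the post at about top pixel (374.6,240) towards the robot. Next I fit the poses.

```bash
cat > h.py <<'E'
import numpy as np, pickle
from scipy.optimize import least_squares
from scipy.spatial.transform import Rotation as R
def proj(f,p):
    q=f["view"][:3,:3]@np.asarray(p)+f["view"][:3,3]; u=f["mtx"]@q; return u[:2]/u[2]
def cupR(psi): return R.from_euler('z',psi)*R.from_euler('y',-np.pi/6)
E
python3 - <<'E'
from h import *
from bench import kinematics
d=pickle.load(open("f0.pkl","rb")); S,T=d["side"],d["top"]
def res(v):
    M=cupR(v[3]); o=[]
    for f,p,u in [(S,(0,0,.066),(301,168.3)),(T,(0,0,.066),(256.6,194)),(S,(0,-.0625,.039),(308.2,183)),(T,(0,-.0625,.039),(283.4,186)),(T,(0,-.0415,.039),(275,187.8))]:
        o+=list(proj(f,v[:3]+M.apply(p))-u)
    return np.array(o)
r=least_squares(res,[.55,.05,.2,0]); print("cup rim",r.x,r.fun.round(1))
tri=lambda a,b:least_squares(lambda p:np.r_[proj(S,p)-a,proj(T,p)-b],[.4,0,.2])
p=tri((262.6,251.6),(374.6,240));print("post",p.x,p.fun)
t=tri((226,245.5),(367.4,270));print("tip",t.x,t.fun)
h=p.x-t.x; print("yaw",np.arctan2(h[1],h[0]),np.hypot(h[0],h[1]))
E
```

```text
cup rim [0.66544458 0.29910799 0.20524888 0.12178532] [-1.2 -3.2 -0.3 -0.2  0.9  3.3  0.5  0.3 -0.4 -0.4]
post [0.53575416 0.02854574 0.21692772] [-0.5488397   0.04340188 -0.0361123  -0.56482589]
tip [0.46119368 0.04618657 0.21962807] [ 2.59349642 -0.09069632  0.23495631  2.59447466]
yaw -0.2323253253303136 0.07661894887883519
```

```bash
cat >> h.py <<'E'
def toolR(M,s=1):   # tool z=-cup z, tool y = s*cup x
    m=M.as_matrix(); z=-m[:,2]; y=s*m[:,0]; return R.from_matrix(np.c_[np.cross(y,z),y,z])
HP=.0187
E
python3 - <<'E'
from h import *
from bench import kinematics as k, env
C=np.array([.665,.299,.205]); M=cupR(.12)
for s in(1,-1):
    for dz in(0,.12,.2):
        o=[]
        for tw in(-.4,0,.4):
            T=toolR(M*R.from_euler('z',tw),s); p=C+M.apply([0,0,.040-HP+dz])
            q=k.ik(p,T.as_quat()); o.append(None if q is None else np.round(q,2).tolist())
        print(s,dz,o)
# hang: cup x along hook x, roll a about hook x (90 = handle straight up)
psi=-.23; rest=np.array([.536,.0285,.205])-.06*np.array([np.cos(psi),np.sin(psi),0])
for s in(1,-1):
  for a in(0,30,45,60,75,90):
    Mh=R.from_euler('z',psi)*R.from_euler('x',-a,degrees=True)
    h=rest+np.array([0,0,-.005]); o=[]
    for dx in(0,-.1):
        c=h+Mh.apply([dx,0.0415,-.039]); p=c+Mh.apply([0,0,.040-HP])
        q=k.ik(p,toolR(Mh,s).as_quat()); o.append(None if q is None else np.round(q,2).tolist())
    print(s,a,Mh.apply([0,-1,0]).round(2),p.round(3),o)
E
```

```text
1 0 [[0.3, 0.46, 1.33, -0.12, 0.83, 0.64], [0.3, 0.46, 1.33, -0.12, 0.83, 0.24], [0.3, 0.46, 1.33, -0.12, 0.83, -0.16]]
1 0.12 [[0.32, 0.28, 1.32, -0.12, 1.03, 0.63], [0.32, 0.28, 1.32, -0.12, 1.03, 0.23], [0.32, 0.28, 1.32, -0.12, 1.03, -0.17]]
1 0.2 [[0.34, 0.19, 1.27, -0.12, 1.18, 0.63], [0.34, 0.19, 1.27, -0.12, 1.18, 0.23], [0.34, 0.19, 1.27, -0.12, 1.18, -0.17]]
-1 0 [[0.3, 0.46, 1.33, -0.12, 0.83, -2.5], None, None]
-1 0.12 [[0.32, 0.28, 1.32, -0.12, 1.03, -2.51], None, None]
-1 0.2 [[0.34, 0.19, 1.27, -0.12, 1.18, -2.51], None, None]
1 0 [-0.23 -0.97  0.  ] [0.39  0.105 0.182] [[-0.07, 0.26, 1.62, -0.0, 1.25, 0.16], [-0.03, 0.06, 1.86, -0.0, 1.21, 0.2]]
1 30 [-0.2  -0.84  0.5 ] [0.386 0.091 0.164] [[0.17, 0.45, 1.51, -0.49, 1.42, 0.53], [0.25, 0.29, 1.75, -0.47, 1.39, 0.64]]
1 45 [-0.16 -0.69  0.71] [0.384 0.081 0.158] [[0.25, 0.57, 1.47, -0.68, 1.54, 0.65], [0.34, 0.42, 1.71, -0.64, 1.52, 0.77]]
1 60 [-0.11 -0.49  0.87] [0.381 0.07  0.155] [[0.3, 0.69, 1.44, -0.85, 1.67, 0.74], [0.39, 0.56, 1.68, -0.78, 1.66, 0.88]]
1 75 [-0.06 -0.25  0.97] [0.379 0.059 0.155] [[0.32, 0.81, 
[... 162 characters left out ...]
1.03, 1.95, 1.02]]
-1 0 [-0.23 -0.97  0.  ] [0.39  0.105 0.182] [None, None]
-1 30 [-0.2  -0.84  0.5 ] [0.386 0.091 0.164] [[0.17, 0.45, 1.51, -0.49, 1.42, -2.61], [0.25, 0.29, 1.75, -0.47, 1.39, -2.5]]
-1 45 [-0.16 -0.69  0.71] [0.384 0.081 0.158] [[0.25, 0.57, 1.47, -0.68, 1.54, -2.49], [0.34, 0.42, 1.71, -0.64, 1.52, -2.37]]
-1 60 [-0.11 -0.49  0.87] [0.381 0.07  0.155] [[0.3, 0.69, 1.44, -0.85, 1.67, -2.4], [0.39, 0.56, 1.68, -0.78, 1.66, -2.27]]
-1 75 [-0.06 -0.25  0.97] [0.379 0.059 0.155] [[0.32, 0.81, 1.43, -1.01, 1.81, -2.33], [0.42, 0.7, 1.66, -0.91, 1.8, -2.19]]
-1 90 [-0. -0.  1.] [0.376 0.048 0.158] [[0.32, 0.92, 1.43, -1.16, 1.95, -2.28], [0.42, 0.83, 1.66, -1.03, 1.95, -2.12]]
```

```bash
python3 - <<'E'
from h import *
from bench import kinematics as k, env, eyes, monitor
import cv2
W={}
def shot(n):
    f=eyes.grab_frame("wrist"); W[n]=f
    return cv2.cvtColor(f["frame"],cv2.COLOR_RGB2BGR)
env.reach([.47,.05,.33],toolR(R.from_euler('z',0)).as_quat()); a=shot("hook")
C=np.array([.665,.299,.205]); M=cupR(.12)
env.reach(C+M.apply([0,0,.040-HP+.14]),toolR(M).as_quat()); b=shot("cup")
pickle.dump(W,open("w.pkl","wb"))
cv2.imwrite("pics/wh.png",a);cv2.imwrite("pics/wc.png",b)
print(monitor.sense()["clock"])
for f,ps in((W["hook"],[(.536,.0285,.222),(.478,.042,.205)]),(W["cup"],[C,C+M.apply([0,0,.066]),C+M.apply([0,-.0625,.039])])): print([proj(f,p).round() for p in ps])
E
```

```text
3.325
[array([357., 230.]), array([288., 210.])]
[array([279., 190.]), array([279., 208.]), array([279., 266.])]
```

View pics/wh.png

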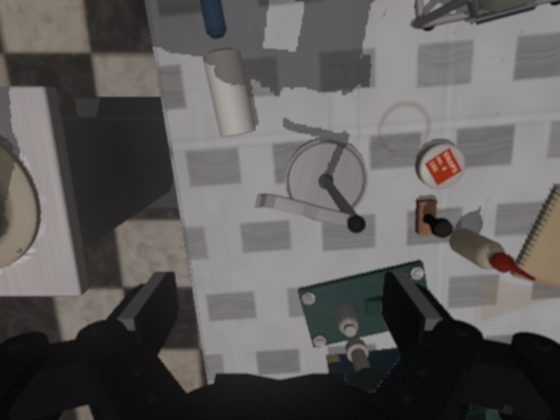

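View pics/wc.png

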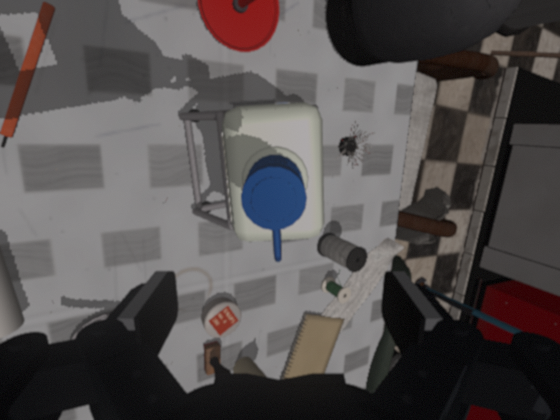

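The wrist views show the hook with its post top at (357,224) and tip end at (258,200), and the cup's closed end at about (274,198) with the handle end at (278,258). I refit the cup from blue-mask extents in all three views.

```bash
python3 - <<'E'
from h import *
import cv2
d=pickle.load(open("f0.pkl","rb")); w=pickle.load(open("w.pkl","rb")); S,T,Wc,Wh=d["side"],d["top"],w["cup"],w["hook"]
def ext(f,seed):
    h=cv2.cvtColor(f["frame"],cv2.COLOR_RGB2HSV); m=cv2.inRange(h,(100,120,25),(130,255,255))
    n,l,st,c=cv2.connectedComponentsWithStats(m); s=st[l[seed[1],seed[0]]]
    return np.array([s[0]-.5,s[0]+s[2]-.5,s[1]-.5,s[1]+s[3]-.5])
th=np.linspace(0,2*np.pi,60)
P=np.vstack([np.c_[.0275*np.cos(th),.0275*np.sin(th),0*th+z] for z in(0,.066)]+[[[x,-.0625,z] for x in(-.004,.004) for z in(.018,.06)]])
obs=[(S,ext(S,(301,168))),(T,ext(T,(257,194))),(Wc,ext(Wc,(274,198)))]
print([o[1] for o in obs])
def res(v):
    M=cupR(v[3]);o=[]
    for i,(f,e) in enumerate(obs):
        u=np.array([proj(f,v[:3]+M.apply(p)) for p in P]); o+=list(np.r_[u[:,0].min(),u[:,0].max(),u[:,1].min(),u[:,1].max()]-e)
    return np.array(o)
r=least_squares(res,[.66,.3,.2,.1],loss="soft_l1",diff_step=1e-4); print("cup",r.x.round(4),res(r.x).round(1))
def rh(v):
    c,s=np.cos(v[2]),np.sin(v[2]); o=[]
    # v: post xy, yaw ; obs
    tip=[v[0]-.087*c,v[1]-.087*s,.217]; post=[v[0],v[1],.222]; base=[v[0],v[1],.006]
    return np.r_[proj(Wh,post)-(357,224),proj(Wh,tip)-(258,200),proj(S,post)-(262.6,251.6),proj(S,tip)-(225.5,244.5),proj(T,post)-(374.6,240), proj(Wh,base)-(326.5,178)]
r=least_squares(rh,[.535,.028,-.2],loss="soft_l1"); print("post,yaw",r.x.round(4),r.fun.round(1), rh(r.x).round(1)); v=r.x
print("rest",v[:2]-.06*np.array([np.cos(v[2]),np.sin(v[2])]))
E
```

```text
[array([291.5, 319.5, 160.5, 192.5]), array([244.5, 281.5, 174.5, 205.5]), array([241.5, 305.5, 158.5, 260.5])]
cup [ 0.6674  0.3015  0.1894 -0.1116] [-0.5  0.9  0.4  3.3 -4.5  0.2 -1.4 -0.  -1.8  0.9 -0.9  1.3]
post,yaw [ 0.5369  0.0338 -0.2293] [ 1.3  0.4 -0.5 -0.  -0.  -3.3 -0.6 -0.6 -1.9 -1.2 -1.1  1.3] [ 1.3  0.4 -0.5 -0.  -0.  -3.3 -0.6 -0.6 -1.9 -1.2 -1.1  1.3]
rest [0.47851194 0.04747655]
```

```bash
python3 - <<'E'
from h import *
import cv2
d=pickle.load(open("f0.pkl","rb")); w=pickle.load(open("w.pkl","rb")); S,T,W=d["side"],d["top"],w["cup"]
L=[(S,(0,0,.066),(301,168)),(T,(0,0,.066),(256.6,193.8)),(W,(0,0,.066),(274,198)),(T,(0,-.0625,.039),(282.5,186)),(T,(0,-.0415,.039),(275,187.8)),(W,(0,-.0625,.039),(278,257.5)),(S,(0,-.0625,.039),(308.2,183))]
for idx in(range(7),[0,1,2,3,4,5],[0,1,3,4,6],[2,5,0,6]):
    f=lambda v:np.concatenate([proj(L[i][0],v[:3]+cupR(v[3]).apply(L[i][1]))-L[i][2] for i in idx])
    r=least_squares(f,[.66,.3,.2,.1]); print(r.x.round(4),"end",(r.x[:3]+cupR(r.x[3]).apply([0,0,.066])).round(4),r.fun.round(1))
v=r.x
f=W["frame"][150:270,210:370][:,:,::-1]; a=cv2.resize(f,(640,480),interpolation=cv2.INTER_CUBIC)
cv2.imwrite("pics/wcc.png",a)
E
```

```text
[0.6648 0.3049 0.1979 0.1518] end [0.6322 0.2999 0.2551] [-1.5 -1.6 -2.3  0.8  1.   1.7 -1.   0.3 -2.7 -0.2 -0.5 -0.   1.1  4.3]
[0.6677 0.3035 0.1925 0.1472] end [0.6351 0.2986 0.2496] [-0.5  0.4 -1.5 -0.1  0.6  1.9 -0.4 -0.4 -2.  -0.9 -1.2 -0.8]
[0.6656 0.2998 0.2052 0.121 ] end [0.6328 0.2958 0.2623] [-1.1 -3.  -0.6 -0.   1.1  0.3 -0.7 -0.4  0.9  3.2]
[0.6631 0.3066 0.2002 0.1592] end [0.6305 0.3014 0.2574] [ 0.7  0.5 -0.3 -0.7 -2.2 -2.6  0.6  3.2]
```

View pics/wcc.png

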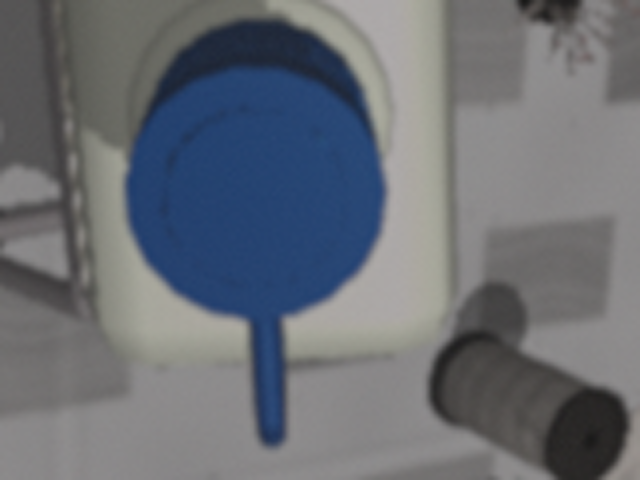

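```bash
python3 - <<'E'
from h import *
d=pickle.load(open("f0.pkl","rb")); w=pickle.load(open("w.pkl","rb")); S,T,W=d["side"],d["top"],w["cup"]
r=.0275
L=[(S,(0,0,.066),(301,168)),(T,(0,0,.066),(256.6,193.8)),(T,(0,-.0625,.039),(282.5,186)),(T,(0,-.0415,.039),(275,187.8)),(W,(0,-.059,.039),(277.3,257.5)),
(W,(r,0,.066),(306.2,198)),(W,(-r,0,.066),(241.8,198)),(W,(0,r,.066),(274,166.5)),(W,(0,-r,.066),(274,229.5))]
f=lambda v:np.concatenate([proj(q,v[:3]+cupR(v[3]).apply(p))-u for q,p,u in L])
for loss in("linear","soft_l1"):
    x=least_squares(f,[.66,.3,.2,.1],loss=loss).x; print(x.round(4),"end",(x[:3]+cupR(x[3]).apply([0,0,.066])).round(4),f(x).round(1))
E
```

```text
[0.6681 0.3027 0.1917 0.1199] end [0.6354 0.2988 0.2488] [-0.4  0.6 -1.5 -0.2 -0.2  0.2 -1.8 -0.5 -2.2 -3.9  1.6  1.6 -0.7  1.6
  0.3 -0.3  0.6  1.7]
[0.6688 0.3029 0.1901 0.1213] end [0.636  0.299  0.2472] [-0.2  1.  -1.6 -0.4 -0.3  0.  -1.9 -0.7 -2.3 -4.8  1.2  0.9 -0.7  1.
  0.  -0.7  0.4  0.9]
```

```bash
cat >> h.py <<'E'
C=np.array([.668,.3028,.192]); PSI=.145; M=cupR(PSI)
def tcp(dz,dx=0): return C+M.apply([dx,0,.040-HP+dz])
def loc(s,M=M): return M.inv().apply(s["contact_force"]).round(1), s["ft_torque"].round(2), round(s["finger_gap"],3), round(s["gripper_force"],1), round(s["clock"],2)
E
python3 - <<'E'
from h import *
from bench import env, monitor, eyes
import cv2
q=toolR(M).as_quat()
env.movel(tcp(.08),.15,q); print(loc(monitor.sense()))
print(env.movel(tcp(0),.08,q,guard=8)); s=monitor.sense(); print(loc(s),M.inv().apply(s["position"]-C).round(4))
env.close_gripper(30); env.hold(.2); print(loc(monitor.sense()))
f=eyes.grab_frame("side")["frame"][120:240,240:400,::-1]; cv2.imwrite("pics/g1.png",cv2.resize(f,(640,480),interpolation=cv2.INTER_CUBIC))
E
```

```text
(array([-0.3, -0.2, -0.1]), array([-0.05,  0.19,  0.02]), 0.999, 0.0, 3.96)
False
(array([-0.6,  0.1,  0.4]), array([-0.05,  0.21, -0.01]), 1.003, 0.0, 5.11) [0.0004 0.0001 0.0219]
(array([-7.8, -0.7,  8.2]), array([-0.33,  1.32, -0.05]), 0.633, 31.6, 5.72)
```

View pics/g1.png

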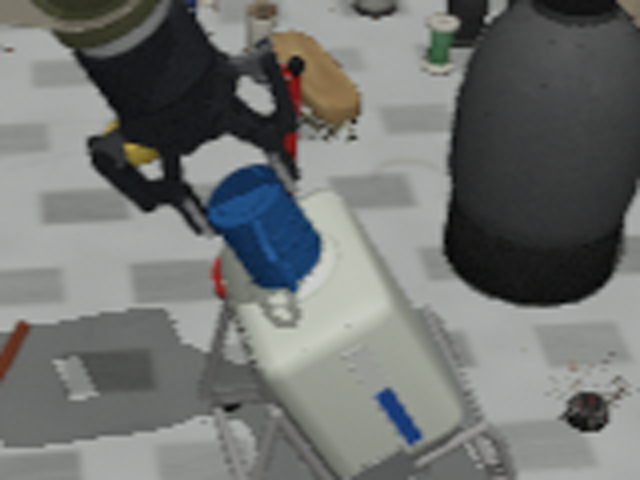

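```bash
python3 - <<'E'
from h import *
S=pickle.load(open("f0.pkl","rb"))["side"]
for p in [(-.0275,0,.066),(-.0275,0,.0219),(-.0275,0,.03),(-.0275,0,.04),(0,0,.066),(-.0275,0,0),(.03,0,.03),(0,-.0275,0),(0,-.0275,.066)]:
    u=proj(S,C+M.apply(p)); print(p,((u-(240,120))*4).round())
E
```

```text
(-0.0275, 0, 0.066) [206. 215.]
(-0.0275, 0, 0.0219) [237. 258.]
(-0.0275, 0, 0.03) [231. 250.]
(-0.0275, 0, 0.04) [224. 240.]
(0, 0, 0.066) [242. 195.]
(-0.0275, 0, 0) [251. 278.]
(0.03, 0, 0.03) [306. 209.]
(0, -0.0275, 0) [295. 283.]
(0, -0.0275, 0.066) [251. 219.]
```

```bash
python3 - <<'E'
from h import *
from bench import env, monitor, eyes
import cv2
q=toolR(M).as_quat()
env.release(); print(loc(monitor.sense()))
print(env.movel(tcp(-.010),.04,q,guard=8)); print(loc(monitor.sense()))
env.close_gripper(30); env.hold(.2); print(loc(monitor.sense()))
for dx in(-.001,-.002): env.movel(tcp(-.010,dx),.01,q); env.hold(.1); s=monitor.sense(); print(dx,loc(s),M.inv().apply(s["position"]-C).round(4))
f=eyes.grab_frame("side"); f=f["frame"][135:215,255:365,::-1]; cv2.imwrite("pics/g2.png",cv2.resize(f,(770,560),interpolation=cv2.INTER_CUBIC))
E
```

```text
(array([ 0.4, -0.1, -0.7]), array([-0.03,  0.27,  0.05]), 1.001, 0.0, 6.18)
False
(array([-0.4,  0.2, -0.8]), array([0.01, 0.24, 0.03]), 1.0, 0.0, 6.58)
(array([-6.6, -0.9,  6.1]), array([-0.35,  1.21, -0.08]), 0.634, 32.5, 7.18)
-0.001 (array([-3.7, -0.4,  5.9]), array([-0.21,  0.87, -0.02]), 0.637, 32.4, 7.53) [-0.0011  0.      0.0117]
-0.002 (array([3.2, 0.6, 2.3]), array([ 0.06, -0.19,  0.03]), 0.635, 32.1, 7.88) [-0.0012  0.0001  0.0117]
```

View pics/g2.png

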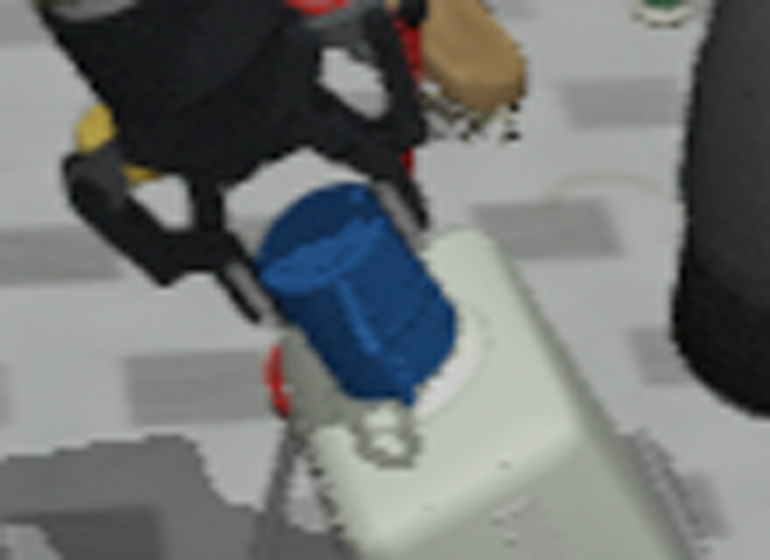

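```bash
python3 - <<'E'
from h import *
from bench import eyes
import cv2
S=pickle.load(open("f0.pkl","rb"))["side"]
for y in(-.011,0,.011):
  for z in (.0117,.02,.03,.04,.05):
    u=[((proj(S,C+M.apply((x,y,z)))-(255,135))*7).round() for x in(-.0285,-.036)]; print(y,z,u)
f=eyes.grab_frame("wrist"); cv2.imwrite("pics/g3.png",cv2.resize(f["frame"][120:400,100:460,::-1],(720,560),interpolation=cv2.INTER_CUBIC))
print([ (z,((proj(f,C+M.apply((x,0,z)))-(100,120))*2).round()) for x in(-.0285,.0285) for z in(.0,.0117,.03,.066)])
E
```

```text
-0.011 0.0117 [array([325., 381.]), array([308., 390.])]
-0.011 0.02 [array([315., 367.]), array([298., 376.])]
-0.011 0.03 [array([303., 351.]), array([286., 360.])]
-0.011 0.04 [array([291., 334.]), array([274., 343.])]
-0.011 0.05 [array([279., 317.]), array([262., 326.])]
0 0.0117 [array([319., 364.]), array([302., 373.])]
0 0.02 [array([309., 350.]), array([293., 359.])]
0 0.03 [array([297., 333.]), array([281., 343.])]
0 0.04 [array([286., 317.]), array([269., 326.])]
0 0.05 [array([273., 300.]), array([256., 309.])]
0.011 0.0117 [array([313., 347.]), array([297., 356.])]
0.011 0.02 [array([304., 333.]), array([287., 342.])]
0.011 0.03 [array([292., 317.]), array([275., 326.])]
0.011 0.04 [array([280., 300.]), array([263., 309.])]
0.011 0.05 [array([268., 283.]), array([251., 292.])]
[(0.0, array([259., 255.])), (0.0117, array([252., 271.])), (0.03, array([241., 301.])), (0.066, array([210., 383.])), (0.0, array([463., 255.])), (0.0117, array([469., 271.])), (0.03, array([481., 301.])), (0.066, array([514., 383.]))]
```

View pics/g3.png

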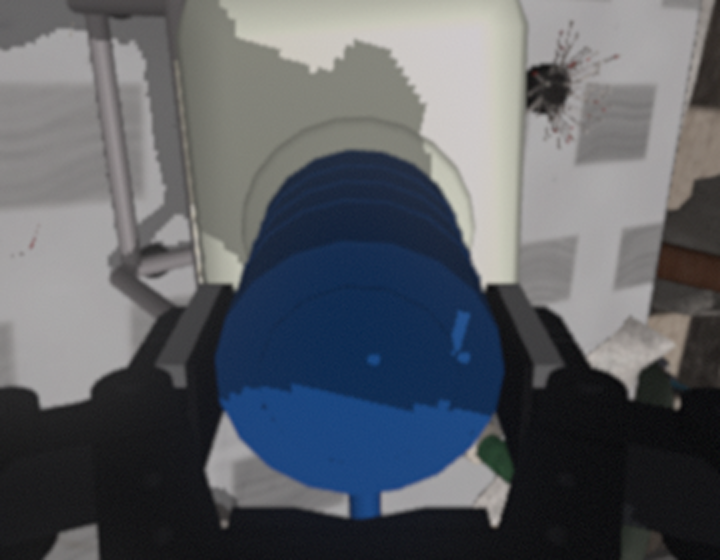

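Both views show the fingertips only about 20 mm past the cup's closed end, so the grip is too shallow. I'll open, go 20 mm deeper under guard and grip again.

```bash
python3 - <<'E'
from h import *
from bench import env, monitor, eyes
import cv2
q=toolR(M).as_quat()
env.release()
env.movel(tcp(-.010,-.0014),.02,q)
print(env.movel(tcp(-.029,-.0014),.04,q,guard=6)); print(loc(monitor.sense()))
env.close_gripper(30); env.hold(.2); s=monitor.sense(); print(loc(s),M.inv().apply(s["position"]-C).round(4))
f=eyes.grab_frame("side")["frame"][135:215,255:340,::-1]; g=eyes.grab_frame("wrist")["frame"][150:400,130:430,::-1]
cv2.imwrite("pics/g4.png",np.hstack([cv2.resize(f,(425,400),interpolation=cv2.INTER_CUBIC),cv2.resize(g,(375,400))]))
E
```

```text
False
(array([-0.7, -0. , -0.3]), array([-0.01,  0.19, -0.01]), 1.001, 0.0, 9.28)
(array([-3.4, -2.1,  5.1]), array([-0.38,  0.91, -0.04]), 0.641, 33.3, 9.86) [-0.0015  0.     -0.0074]
```

View pics/g4.png

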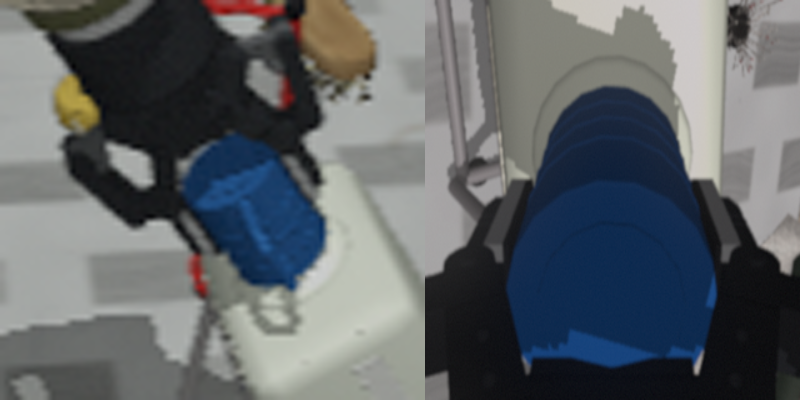

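```bash
cat > tw.py <<'E'
from h import *
from bench import env, monitor
B=C+M.apply([-.0014,0,-.0075])
def go(dz,tw,t,d):
    env.movel(B+M.apply([0,0,dz]),max(d,1e-4)/t,toolR(M*R.from_euler('z',tw)).as_quat())
    s=monitor.sense(); l=loc(s); print(round(dz,4),tw,l[0],l[1],l[2:],(M.inv().apply(s["position"]-B)[2]).round(4)); return l[0]
E
python3 - <<'E'
from tw import *
env.close_gripper(80); env.hold(.1); print(loc(monitor.sense()))
dz=0; tw=.4
go(.0015,.4,.7,.0015); dz=.0015
for i in range(7):
    tw=-tw; dz+=.0032
    if abs(go(dz,tw,1.1,.0032)[2])>14: print("STOP"); break
E
```

```text
(array([-3.4, -1.2,  7.1]), array([-0.48,  1.05,  0.05]), 0.631, 83.0, 10.28)
0.0015 0.4 [ 2.3  2.7 -6.7] [ 0.19 -0.16  0.58] (0.638, 85.1, 10.99) 0.0009
0.0047 -0.4 [-2.3 -0.6 -5.5] [-0.13  0.68 -0.05] (0.63, 85.6, 12.21) 0.0042
0.0079 0.4 [-2.3 -3.4 -1.7] [-0.52  0.76 -0.24] (0.633, 85.9, 13.43) 0.0081
0.0111 -0.4 [-3.8  1.6 -4.4] [ 0.18  1.23 -0.23] (0.629, 85.7, 14.64) 0.0108
0.0143 0.4 [-1.2 -2.  -4.9] [-0.54  0.29 -0.07] (0.632, 85.7, 15.86) 0.0145
0.0175 -0.4 [-6.4 -1.4  1.6] [-0.4   1.42 -0.27] (0.631, 86.3, 17.07) 0.0176
0.0207 0.4 [0.3 0.5 0. ] [-0.06  0.25 -0.03] (0.631, 86.1, 18.29) 0.021
0.0239 -0.4 [-0.6  1.1 -0.9] [-0.05  0.31 -0.02] (0.633, 86.2, 19.51) 0.0239
```

```bash
cat > hang.py <<'E'
from tw import *
from bench import kinematics, eyes, job
import cv2
REST=np.array([.4785,.0475,.205]); HP_=-.2293; H=R.from_euler('z',HP_)
A=70
Mh=H*R.from_euler('x',-A,degrees=True); QH=toolR(Mh).as_quat()
def pose(dx,dy,dz,t,yo=0):  # TCP for handle centre at REST+hook-frame(dx,dy,dz); t = TCP above rim along cup z, yo= TCP cup-y
    return REST+H.apply([dx,dy,dz])+Mh.apply([0,.0415+yo,t-.039])
E
python3 - <<'E'
from hang import *
go(.030,0,.8,.006); 
print(env.movel(B+M.apply([0,0,.11]),.06,guard=8)); print(loc(monitor.sense()))
env.movel(B+M.apply([0,0,.17]),.15)
env.reach([.47,.2,.45],toolR(R.from_euler('z',0)).as_quat())
p=pose(-.08,0,.15,.005); print(p,kinematics.ik(p,QH))
env.reach(p,QH); env.hold(.3); s=monitor.sense(); print(s["clock"],s["position"],s["ee_rot"],QH)
F={n:eyes.grab_frame(n) for n in("side","top","wrist")}; F["s"]=s; pickle.dump(F,open("f2.pkl","wb"))
P=s["position"]
for n in("side","top","wrist"):
    h=cv2.cvtColor(F[n]["frame"],cv2.COLOR_RGB2HSV); m=cv2.inRange(h,(100,120,25),(130,255,255))
    k,l,st,c=cv2.connectedComponentsWithStats(m); print(n,[(a.tolist(),b.round().tolist()) for a,b in zip(st[1:],c[1:]) if a[4]>30], proj(F[n],P).round())
E
```

```text
0.03 0 [-0.8 -0.  -0.6] [ 0.01  0.22 -0.  ] (0.631, 86.2, 20.48) 0.03
False
(array([ 0.5, -0.4, -1.5]), array([-0.01,  0.23, -0.01]), 0.633, 86.2, 21.96)
[0.39655814 0.0483927  0.30437407] [ 0.37787358  0.44707913  1.53952442 -0.96950318  1.93082849  0.63889939]
24.6083 [0.39674922 0.04829831 0.30476398] [ 0.64232293  0.50902372 -0.44865974  0.35639942] [ 0.64168836  0.50916217 -0.44931503  0.35651919]
side [([184, 175, 31, 45, 921], [199.0, 199.0]), ([335, 218, 10, 13, 47], [339.0, 224.0])] [195. 216.]
top [([0, 165, 8, 8, 33], [2.0, 168.0]), ([506, 216, 7, 8, 47], [509.0, 219.0]), ([340, 286, 41, 32, 1002], [359.0, 302.0]), ([90, 294, 26, 30, 239], [103.0, 308.0])] [375. 306.]
wrist [([195, 205, 169, 176, 22516], [279.0, 301.0])] [279. 255.]
```

```bash
python3 - <<'E'
from hang import *
F=pickle.load(open("f2.pkl","rb")); s=F["s"]
Tm=R.from_quat(s["ee_rot"]).as_matrix(); Mc=R.from_matrix(np.c_[Tm[:,1],-Tm[:,0]*-1*-1,-Tm[:,2]])
# cup x=tool y, cup z=-tool z, cup y = z x x
Mc=R.from_matrix(np.c_[Tm[:,1],np.cross(-Tm[:,2],Tm[:,1]),-Tm[:,2]]); print("hand dir",Mc.apply([0,-1,0]).round(2))
th=np.linspace(0,2*np.pi,90)
def model(hz): return np.vstack([np.c_[.0275*np.cos(th),.0275*np.sin(th),0*th+z] for z in(0,.066)]+[[[x,y,.039+z] for x in(-.004,.004) for y,z in((-.0625,hz-.005),(-.0625,5e-3-hz),(-.0575,hz),(-.0575,-hz))]])
obs=[("side",(183.5,214.5,174.5,219.5),(0,1,2,3)),("top",(339.5,380.5,285.5,317.5),(1,2,3))]
Pm=model(.025)
def res(v):
    rim=s["position"]-Mc.apply([v[0],v[1],v[2]]); o=[]
    for n,e,k in obs:
        u=np.array([proj(F[n],rim+Mc.apply(p)) for p in Pm]); x=np.r_[u[:,0].min(),u[:,0].max(),u[:,1].min(),u[:,1].max()]-e; o+=list(x[list(k)])
    return np.array(o)
for ini in([0,0,.0],[0,0,.02]):
    r=least_squares(res,ini,diff_step=1e-3,x_scale=.01); print(r.x.round(4),r.fun.round(1))
for t in(-.01,0,.01,.02): print(t,res([0,0,t]).round(1))
E
```

```text
Traceback (most recent call last):
  File "scipy/spatial/transform/_rotation.pyx", line 1143, in scipy.spatial.transform._rotation.Rotation.from_matrix
ValueError: Non-positive determinant (left-handed or null coordinate frame) in rotation matrix 0: [[ 0.97371935 -0.07919858  0.21353736]
 [-0.22774861 -0.33411107  0.91460394]
 [ 0.00109014  0.93920039  0.34336778]].
```

```bash
cat > fit.py <<'E'
from hang import *
F=pickle.load(open("f2.pkl","rb")); s=F["s"]
Tm=R.from_quat(s["ee_rot"]).as_matrix()
Mc=R.from_matrix(np.c_[Tm[:,1],np.cross(-Tm[:,2],Tm[:,1]),-Tm[:,2]]); print("hand dir",Mc.apply([0,-1,0]).round(2))
th=np.linspace(0,2*np.pi,90)
def model(hz): return np.vstack([np.c_[.0275*np.cos(th),.0275*np.sin(th),0*th+z] for z in(0,.066)]+[[[x,y,.039+z] for x in(-.004,.004) for y,z in((-.0625,hz-.005),(-.0625,5e-3-hz),(-.0575,hz),(-.0575,-hz))]])
obs=[("side",(183.5,214.5,174.5,219.5),(0,1,2,3)),("top",(339.5,380.5,285.5,317.5),(1,2,3))]
Pm=model(.025)
def res(v):
    rim=s["position"]-Mc.apply([v[0],v[1],v[2]]); o=[]
    for n,e,k in obs:
        u=np.array([proj(F[n],rim+Mc.apply(p)) for p in Pm]); x=np.r_[u[:,0].min(),u[:,0].max(),u[:,1].min(),u[:,1].max()]-e; o+=list(x[list(k)])
    return np.array(o)
for ini in([0,0,.0],[0,0,.02]):
    r=least_squares(res,ini,diff_step=1e-3,x_scale=.01); print(r.x.round(4),r.fun.round(1))
for t in(-.01,0,.01,.02): print(t,res([0,0,t]).round(1))
E
python3 fit.py
```

```text
hand dir [-0.08 -0.33  0.94]
[ 0.0016 -0.0046 -0.0079] [-0.4  2.4 -0.8  1.  -0.1  0.   1.7]
[ 0.0016 -0.0046 -0.0079] [-0.4  2.4 -0.8  1.  -0.1  0.   1.7]
-0.01 [ 0.1  2.9 -2.8 -0.7  0.5 -0.7  1.2]
0 [-1.4  1.7  1.2  3.3  5.   0.4  2.1]
0.01 [-2.8  0.5  5.2  7.4  9.4  1.4  3. ]
0.02 [-4.3 -0.8  9.3 11.6 13.8  2.3  3.9]
```

```bash
python3 - <<'E'
from hang import *
t,yo=-.008,-.003
env.movel(pose(-.08,0,.05,t,yo),.15,QH); env.movel(pose(-.08,0,.004,t,yo),.08,QH)
hl=lambda: (H.inv().apply(monitor.sense()["contact_force"]).round(1), round(monitor.sense()["clock"],2))
print(hl())
g=env.movel(pose(-.012,0,.004,t,yo),.05,QH,guard=4); p=monitor.sense()["position"]
print(g,H.inv().apply(p-pose(0,0,0,t,yo)).round(4),hl())
if not g:
    g=env.movel(pose(-.012,0,-.024,t,yo),.02,QH,guard=2); p=monitor.sense()["position"]
    print(g,H.inv().apply(p-pose(0,0,0,t,yo)).round(4),hl())
F={n:eyes.grab_frame(n) for n in("side","top","wrist")}; F["s"]=monitor.sense(); pickle.dump(F,open("f3.pkl","wb"))
E
```

```text
(array([-0.6,  0.5, -1. ]), 26.32)
False [-0.0122  0.0001  0.004 ] (array([-0.4,  0.4, -0.4]), 27.82)
True [-0.0121 -0.0002 -0.015 ] (array([-0.2, -1. ,  2.9]), 28.75)
```

```bash
python3 - <<'E'
from hang import *
t,yo=-.008,-.003
hl=lambda: (H.inv().apply(monitor.sense()["contact_force"]).round(1), round(monitor.sense()["clock"],2))
def mv(dx,dy,dz,v,gd):
    g=env.movel(pose(dx,dy,dz,t,yo),v,QH,guard=gd); print(g,H.inv().apply(monitor.sense()["position"]-pose(0,0,0,t,yo)).round(4),hl()); return g
mv(-.012,0,.0,.03,4)
up=mv(-.012,0,.022,.03,3)
mv(-.012,0,-.002,.03,6)
mv(-.012,.016,-.002,.03,3); mv(-.012,0,-.002,.03,6); mv(-.012,-.016,-.002,.03,3); mv(-.012,0,-.002,.03,6)
E
```

```text
True [-0.0124 -0.0001 -0.0139] (array([-0. ,  0.1, -1.6]), 29.14)
True [-0.0122  0.      0.0073] (array([ 0.2,  0.5, -0.8]), 29.9)
False [-0.012  -0.0001 -0.0022] (array([-0.2,  0.2, -0. ]), 30.34)
True [-0.0121  0.0136 -0.0022] (array([ 0. , -2.4, -1.1]), 30.81)
False [-0.012  -0.0001 -0.0019] (array([ 0.3,  0.2, -0.9]), 31.4)
True [-0.012  -0.0136 -0.0023] (array([1. , 4.8, 0.2]), 31.87)
False [-0.012   0.     -0.0021] (array([ 0.8, -0.1, -0.7]), 32.46)
```

The hook is through the handle: I feel contact on all four sides, and it is centred. Now I rest the handle on the hook, release and back off.

```bash
python3 - <<'E'
from hang import *
t,yo=-.008,-.003
hl=lambda: (H.inv().apply(monitor.sense()["contact_force"]).round(1), round(monitor.sense()["clock"],2))
print(env.movel(pose(-.012,0,-.024,t,yo),.02,QH,guard=2),hl())
env.release(); env.hold(.5); s=monitor.sense(); p=s["position"]; print(hl(),s["gripper_force"])
z=Mh.apply([0,0,1])
print(env.movel(p+.13*z,.06,QH,guard=4),hl())
env.movel(p+.16*z+np.array([0,0,.05]),.1,QH); env.hold(4)
for i in range(2):
  for n in("side","top"):
    f=eyes.grab_frame(n); m=cv2.inRange(cv2.cvtColor(f["frame"],cv2.COLOR_RGB2HSV),(100,120,25),(130,255,255))
    k,l,st,c=cv2.connectedComponentsWithStats(m); print(n,[(a.tolist(),b.round(1).tolist()) for a,b in zip(st[1:],c[1:]) if a[4]>200], proj(f,REST-[0,0,.055]).round())
  env.hold(.4)
print(hl())
E
```

```text
True (array([-0.3, -1.9,  3.2]), 33.16)
(array([0.3, 0.3, 0.1]), 34.08) 0.0
False (array([-0.6,  0.3, -0.4]), 36.4)
side [([220, 244, 27, 33, 534], [233.3, 263.5])] [238. 266.]
top [([352, 258, 31, 24, 495], [366.7, 270.1]), ([90, 294, 26, 30, 241], [103.3, 307.9]), ([254, 294, 37, 12, 262], [272.3, 299.6])] [361. 265.]
side [([220, 244, 27, 33, 533], [233.3, 263.5])] [238. 266.]
top [([352, 258, 31, 24, 493], [366.7, 270.1]), ([90, 294, 26, 30, 237], [103.5, 308.0]), ([254, 294, 37, 12, 260], [272.2, 299.6])] [361. 265.]
(array([ 0.4, -0.3, -0.2]), 42.22)
```

```bash
python3 -c "
from bench import job; print(job.hand_in())"
```

```text
the job is handed in; nothing more can be done
None
```

The cup was twisted off the neck, now hangs still by its handle on the grey stand's hook with the gripper clear, and the job is handed in at about 42 s (no verdict was returned). I did not measure the canister's height directly; the pull on it stayed under 7 N in the readings I took, well below the 15 N that lifts it.

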